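Swing a press bearer past the post into its bay

ROBOT

A 7-joint arm with a two-finger parallel gripper is mounted at the origin on a cart in front of the work surface, level with it; the furniture and walls round the work are solid. World frame = base frame: x ahead of the robot, y to its left, z up, the work surface at z = 0. Lengths are in m, angles in rad, forces in N, time in s.
With the tool pointing down it reaches from about 0.4 to 0.85 m from the base axis. Payload 10.4 kg.
Tool frame: the origin (TCP) lies between the finger pads; the fingertips stand 19 mm ahead of it and the grasp point (between the pads) is the TCP; z points along the fingers, y is the direction in which the jaws open and shut (so a half turn about z gives the same grasp; the last joint's range is limited). The gripper opens to 87 mm and grips with 3 to 60 N. Pads are 19 mm wide; open, the fingers measure 117 mm over their backs; the gripper's body (75 mm by 190 mm) begins 51 mm behind the grasp point.
Start: joints at [-1.311, 0.332, -0.065, 1.46, 0.022, 1.35, -0.088], TCP at [0.174, 0.6, 0.242] pointing down, gripper open.
Joint ranges: [-2.6, 2.6], [-0.5, 2.12], [-1.47, 1.34], [0.16, 2.42], [-1.27, 4.41], [0.06, 2.06], [-2.6, 2.6]. Speed limits (rad/s): [2.22, 2.22, 2.79, 2.79, 3.14, 3.14, 3.14].

INTERFACE

Orientations are given as a unit quaternion [x, y, z, w].
In Python, from cell import ctrl gives the robot as it stands.
- The arm moves only by the tool carry_out, never from a script. Its argument "increments" is a list that holds one entry, the list of rows, each a list of 7 numbers: the turn, a rotation vector about the tool's x, y, z in degrees, then the shift along the tool's x, y, z in m, then the closure, from 0 (fully open) to 1 (shut). In form: [[[rx, ry, rz, tx, ty, tz, gripper], ...]]. A call has 1 to 10 rows; each row is the pose to reach, as a shift and turn from the pose commanded when the call began, along the tool's axes at that moment; what a row does not reach only later rows make up. A row lasts 1/8 s, in which the tool goes at most 62.5 mm and 10.7 degrees, less where a joint would pass 70% of its speed; a pose out of reach is approached as far as the arm can. A call with a gripper value outside its range is refused whole. The fingers move at their own pace and stop on an object; the grip force is fixed at half the most. Time passes only in rows, so rows that repeat a pose let the fingers close. It gives the time, the measured TCP pose, the force and the opening at its end, in the units of the state.
- ctrl.state(): the state, without advancing time (a new reading comes with each control period).
- ctrl.capture(name): name is "scene" or "top" or "wrist"; returns a dict with "pixels" (400x640x3 uint8, blue, green, red), "range_z" (400x640 float32, m along the optical axis (not along the pixel's ray), 0 where there is no reading), "vertical_fov" (degrees; the focal length in pixels is half the picture's height over the tangent of half this angle, whatever the lens; pixels are square), "cx", "cy" (the principal point, pixels), "world_from_camera" (4x4, takes a point from camera to world coordinates); the wrist camera has in their place "tool_from_camera" (4x4, takes a point from camera to tool coordinates, whose origin is the TCP and whose axes are the flange's). Camera axes: x right, y down, z forward; pixel columns grow to the right and rows downward; lengths in m; the calibration is good to about 2 mm. The wrist camera is an equidistant fisheye: a pixel r from the principal point sees the ray r / f radians off the axis. A picture is of the moment at which its call begins: read the wrist's pose just before it.
- ctrl.finish_job(): hands the job in, once; it reports no verdict.
Trained networks look in a picture, given as the dict that the camera call returned (one of the last four; its "shot" number tells which), for a name from the list of things; names that differ only in an ending like _2 or _b are one class to them, and where a whole thing is asked for, a point or a joint stands for the part that bears it (a point fixed in the world has none). Each returns a list of dicts, best first, with "p" (0 to 1); they miss things now and then, are a little off and sometimes report something else, mostly with a low value. They report only what shows in the picture. A call takes as long as a camera call. They do not tell look-alikes from the thing itself.
- ctrl.find_in(picture, name): "box" ([centre column, centre row, width, height] as shares, 0 to 1, of the picture: columns of its width, rows of its height, round what is visible of it).
- ctrl.place_of(picture, name): "at" ([column, row] as shares, 0 to 1, of the picture: columns of its width, rows of its height: a listed point, or the origin of a listed thing).
The state is a dict: "time": time; "joint_positions": joint angles; "joint_velocities": joint speeds; "effort": joint torques, N m; "ee_pos": TCP position; "tool_rot": TCP orientation; "ft_force": force on the tool from outside, world axes, zero at the start; "torque": the same for the moment, N m; "finger_gap": finger opening in m.
Only numpy, scipy, OpenCV 4.12 (cv2) and the standard library are available. Lean on these libraries where they do the work, as an engineer would, in place of code of your own. Each camera call takes 0.05 s, during which the arm holds its last target.

TASK

Put the timber press bearer away in its bay: pushing it gently with the fingertips only, work one end in behind the steel post and then swing the other end in, until the bearer lies square and flush along the bay's back fence. Keep it flat on the table the whole time, never pinching, lifting or tipping it, and leave the jar, the tape roll and the marker where they are.

Things in the scene. Friction and masses are not known exactly. Their poses are not given: they have to be found in the camera images.
- bearer_center (a point): centre (half-way up, 14 mm above the table) of the loose bearer: a brown timber bar with a brass shoe at each end, 26 mm (its x) by 200 mm (its y, the long axis) by 28 mm tall, about 0.14 kg, lying flat on the table in front of the bay; the two ends are alike. It slides on the table without rolling and stops as soon as the push stops
- bay: fixed three-sided plywood fence on the table, 30 mm tall, no floor, open towards the robot. Origin at table height at the middle of the back fence's inner face; x points out of the bay's back (away from the mouth), y along the back fence, z up. Inside, the bay runs from y = -130 to +130 mm and from the mouth at x = -65 mm to the back fence face at x = 0. The back fence is 20 mm thick; the end cheeks are 20 mm thick, at y = 130 to 150 mm either side
- post: fixed steel post, 18 mm diameter, 45 mm tall, screwed into the table just outside the mouth of the bay, at bay x = -75 mm and bay y = either +70 or -70 mm (differs from run to run). Origin at its foot, on its axis. The gap between the post and the farther cheek is 191 mm, so the 200 mm bearer cannot go in square: the end on the post's side must go in first, at a slant. The opposite place has only a flat black cover disc, level with the table, that hinders nothing
- pigment_jar: small ochre jar, 39 mm diameter, 46 mm tall, standing loose behind the bay; origin at the centre of its underside. Leave alone
- tape_roll: blue roll of tape lying flat, 93 mm diameter, 24 mm tall, loose on the table beyond the +y (left) cheek; origin at the centre of its underside. Leave alone
- marker: black marker pen, 12 x 108 x 12 mm, lying loose behind the bay; origin at the centre of its underside. Leave alone
Not all that is in view belongs to the job. What is shaped like the part that bears bearer_center but blue is not meant.

How it is judged:
At the end, for the whole second after the job is handed in: the bearer lies flat and at rest inside the bay, between the cheeks, along the back fence: its centre within 21 mm of the fence face (13 mm when touching, so up to 8 mm of gap) and its long axis within 0.06 rad of the fence (x of bearer_center in the frame of bay between -0.021 and 0 m and y of bearer_center in the frame of bay between -0.035 and 0.035 m and angle between the y axis of bearer_center and the y axis of bay, either way round below 0.06 rad and height (world z) of bearer_center below 0.018 m and angle between bearer_center's own z axis and vertical below 0.05 rad and linear speed of bearer below 0.01 m/s).
It fails at once if the bearer is lifted off the table (more than 8 mm) (height (world z) of bearer_center above 0.022 m).
It fails at once if the bearer is tipped (more than 0.15 rad) (angle between bearer_center's own z axis and vertical above 0.15 rad).
It fails at once if the bearer is squeezed between the fingers or shoved hard (over 50 N) (contact force between the fingers and bearer above 50 N).
It fails at once if the jar, tape roll or marker is moved more than 15 mm (distance of any of pigment_jar, tape_roll, marker from where it was at the start of the episode above 0.015 m).
It also fails if it takes over 72 s, if anything falls off the work surface, if the arm or the gripper's body presses on something with over 40 N, if the wrist force passes 120 N, or if a joint passes its speed limit or range.

## Working session

There is one attempt and no reset: what is moved stays moved. The work goes in short steps, Python scripts to look and compute and a tool call to move; the robot and the scene stay as the last step left them, time stands still between calls to the robot, and variables do not carry over. Pictures are saved under pics/ and viewed, and the job is handed in when it is done.

Besides the shell and the picture viewer there is one more tool, called after "Emit:" by a JSON object that holds its "fn" and its "kwargs", one argument or row to a line. carry_out: Moves the arm, as the interface text tells. Its arguments: {"type":"object","properties":{"increments":{"type":"array"}},"required":["increments"]}

```bash
ls; mkdir -p pics; python3 - <<'E'
from cell import ctrl
import cv2
s=ctrl.state();print({k:s[k] for k in('time','ee_pos','tool_rot','ft_force','finger_gap')})
for n in('scene','top'):
    p=ctrl.capture(n);cv2.imwrite(f'pics/{n}0.png',p['pixels']);print(n,p['vertical_fov'],p['cx'],p['cy'],p['world_from_camera'])
    for t in('bearer_center','bay','post','pigment_jar','tape_roll','marker'):
        print(t,[(r['p'],r['at']) for r in ctrl.place_of(p,t)][:3])
E
```

```text
pics
{'time': 0.0, 'ee_pos': array([0.17427961, 0.59983279, 0.24073302]), 'tool_rot': array([ 1.40909111e-01,  9.90022275e-01, -7.15884111e-04, -7.17067325e-05]), 'ft_force': array([-0.39284266, -0.24870398, -1.09562984]), 'finger_gap': 0.08712278102584507}
scene 54.31772859228875 320.37311182628315 199.5306186629588 [[ 0.84210318 -0.30931487  0.44179922  0.10687908]
 [-0.53927027 -0.47221078  0.69728369 -0.24594204]
 [-0.00705786 -0.825434   -0.56445451  0.56610059]
 [ 0.          0.          0.          1.        ]]
bearer_center [(0.79, [0.595, 0.695]), (0.56, [0.3311, 0.5048])]
bay []
post [(0.58, [0.6372, 0.6715])]
pigment_jar []
tape_roll [(0.73, [0.4411, 0.5505]), (0.29, [0.6331, 0.679])]
marker [(0.77, [0.5819, 0.5232])]
top 47.45873856562663 317.90747580958686 193.5865085055081 [[-2.39754689e-02 -9.96719726e-01  7.72978923e-02  4.26035326e-01]
 [-9.99712350e-01  2.39521849e-02 -1.22845828e-03  3.71130712e-01]
 [-6.27024807e-04 -7.73051105e-02 -9.97007285e-01  1.31794637e+00]
 [ 0.00000000e+00  0.00000000e+00  0.00000000e+00  1.00000000e+00]]
bearer_center [(0.68, [0.6223, 0.507])]
bay [(0.9, [0.5716, 0.4175])]
post [(0.53, [0.6177, 0.5117])]
pigment_jar [(0.49, [0.5825, 0.3362])]
tape_roll [(0.55, [0.4619, 0.571])]
marker [(0.62, [0.5039, 0.3898])]
```

View pics/scene0.png

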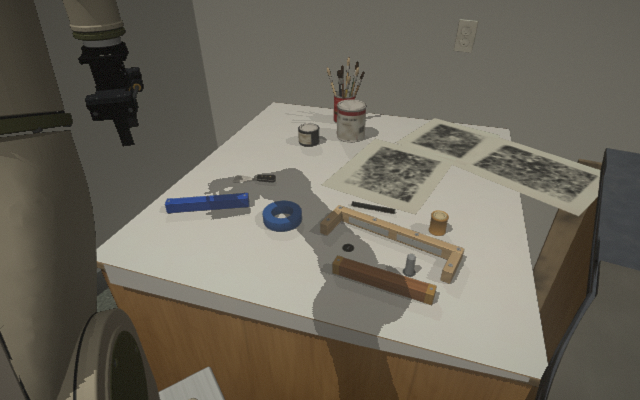

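View pics/top0.png

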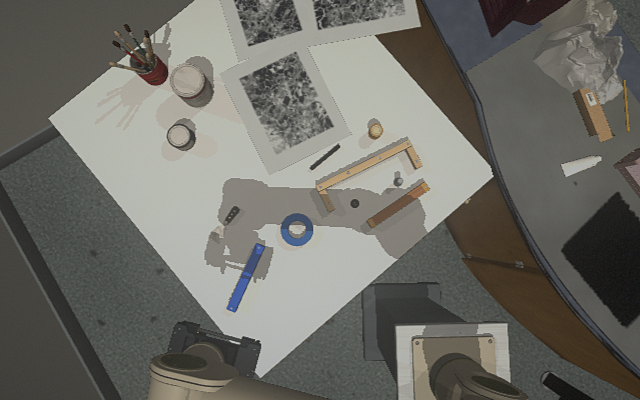

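The top view shows the brown bearer from (369,226) to (428,184), the post at (398,181) on the right (bay -y) side, the cover disc at (354,203), and the bay fence from (318,185) to (412,140). The blue bar is the look-alike.

```bash
cat > h.py <<'E'
from cell import ctrl
import numpy as np, cv2
def cloud(p):
    d=p['range_z'].astype(float);H,W=d.shape
    f=H/2/np.tan(np.radians(p['vertical_fov'])/2)
    v,u=np.mgrid[:H,:W]
    P=np.stack([(u-p['cx'])/f*d,(v-p['cy'])/f*d,d],-1)
    M=p['world_from_camera'];P=P@M[:3,:3].T+M[:3,3];P[d==0]=np.nan
    return P
def proj(p,X):
    M=np.linalg.inv(p['world_from_camera']);f=200/np.tan(np.radians(p['vertical_fov'])/2)
    c=np.atleast_2d(X)@M[:3,:3].T+M[:3,3];return np.c_[p['cx']+f*c[:,0]/c[:,2],p['cy']+f*c[:,1]/c[:,2]]
def ortho(p,x0,x1,y0,y1,z,s=1000):
    # world-aligned view: up=+x, left=+y, at height z, s px per m
    W=int((y1-y0)*s);H=int((x1-x0)*s)
    r,c=np.mgrid[:H,:W]
    X=np.stack([x1-r/s,y1-c/s,np.full(r.shape,z)],-1).reshape(-1,3)
    m=proj(p,X).reshape(H,W,2).astype(np.float32)
    return cv2.remap(p['pixels'],m[...,0],m[...,1],cv2.INTER_LINEAR)
E
python3 - <<'E'
from h import *
p=ctrl.capture('top');C=cloud(p)
for nm,(u0,v0,u1,v1) in dict(all=(310,130,440,235)).items():
    z=C[v0:v1,u0:u1,2];print(np.nanpercentile(z,[1,10,50,90,99]))
s=ctrl.capture('scene')
D=cloud(s)
z=D[200:305,320:470,2];print(np.nanpercentile(z,[1,10,50,90,99]))
for n,q in(('top',p),('scene',s)):
    o=ortho(q,.33,.58,.08-.0,.4,0.028,2400) if 0 else ortho(q,.28,.58,.05,.43,0.028,2000)
    cv2.imwrite(f'pics/o_{n}.png',o)
# height blobs
for n,K in(('top',C),('scene',D)):
    m=(K[...,2]>.015)&(K[...,2]<.06)&(K[...,0]>.25)&(K[...,0]<.6)&(K[...,1]>0)&(K[...,1]<.5)
    k,l,st,ce=cv2.connectedComponentsWithStats(m.astype(np.uint8))
    for i in range(1,k):
        if st[i,4]<15: continue
        Q=K[l==i];r=cv2.minAreaRect(Q[:,:2].astype(np.float32));print(n,st[i],Q.mean(0).round(4),r,Q[:,2].max())
E
```

```text
[-0.00737465 -0.00365926  0.00029396  0.02761241  0.03504418]
[-0.00309262 -0.00197862 -0.00013454  0.02834716  0.04285733]
top [315 167  54  45 532] [0.551  0.3206 0.0294] ((0.5464333295822144, 0.28813737630844116), (0.08438609540462494, 0.1603795886039734), 25.25745964050293) 0.038193342880253445
top [395 178   8   7  40] [0.5561 0.1406 0.0391] ((0.5561630725860596, 0.13973835110664368), (0.01571384258568287, 0.0148757454007864), 84.97254943847656) 0.04829231928305511
top [367 182  62  46 660] [0.4894 0.1447 0.0279] ((0.4898446500301361, 0.14361512660980225), (0.026843063533306122, 0.20101234316825867), 32.28779602050781) 0.03583694847493191
top [280 213  33  33 595] [0.4266 0.434  0.0246] ((0.42725470662117004, 0.4341285824775696), (0.09098612517118454, 0.09063959866762161), 88.22687530517578) 0.032354293694973446
scene [263 201  39  26 667] [0.4263 0.428  0.0225] ((0.42866384983062744, 0.43225225806236267), (0.09460125118494034, 0.0903354287147522), 59.593143463134766) 0.027158381877661508
scene [320 205  76  30 804] [0.5524 0.3115 0.026 ] ((0.5468104481697083, 0.28801482915878296), (0.08601625263690948, 0.15568816661834717), 25.604389190673828) 0.03250732826330793
scene [ 332  255  105   45 1487] [0.4911 0.1363 0.0256] ((0.49171918630599976, 0.14256729185581207), (0.029244989156723022, 0.19976601004600525), 32.54039001464844) 0.03027423050395217
scene [406 254  10  17 132] [0.5559 0.1348 0.0331] ((0.5580527186393738, 0.13637249171733856), (0.015150275081396103, 0.016831403598189354), 68.5136947631836) 0.04642247714254144
scene [442 268   8  10  47] [0.5977 0.0826 0.0237] ((0.5973121523857117, 0.081424281001091), (0.005126905627548695, 0.015998080372810364), 3.6007256507873535) 0.03048586027916067
```

```bash
python3 - <<'E'
from h import *
for n in('top','scene'):
    q=ctrl.capture(n);K=cloud(q)
    cv2.imwrite(f'pics/o2_{n}.png',cv2.resize(ortho(q,.38,.75,.02,.40,0.028,1500),None,fx=1,fy=1))
    m=(K[...,2]>.012)&(K[...,2]<.06)&(K[...,0]>.25)&(K[...,0]<.8)&(K[...,1]>0)&(K[...,1]<.5)
    k,l,st,ce=cv2.connectedComponentsWithStats(m.astype(np.uint8))
    for i in range(1,k):
        if st[i,4]<15: continue
        Q=K[l==i];r=cv2.minAreaRect(Q[:,:2].astype(np.float32));print(n,st[i],Q.mean(0).round(4),np.round(r[0],4),np.round(r[1],4),r[2],Q[:,2].max())
        if abs(r[1][0]-.3)<.05 or abs(r[1][1]-.3)<.05: # bay
            np.save('bay_%s.npy'%n,Q)
            th=np.radians(25.5);R=np.array([[np.cos(th),np.sin(th)],[-np.sin(th),np.cos(th)]])
            b=Q[Q[:,2]>.024][:,:2]@R.T
            print('bay ext',np.percentile(b,[1,99],axis=0), )
E
```

```text
top [368 123  15  16 167] [0.7014 0.2029 0.0418] [0.7032 0.2021] [0.0369 0.0369] 27.879165649414062 0.05139781358677631
top [ 315  140  107   72 1133] [0.593  0.2308 0.0292] [0.5757 0.2247] [0.0847 0.2999] 24.90229606628418 0.037035807176871716
bay ext [[ 0.57628475 -0.19395458]
 [ 0.65810103  0.10367241]]
top [311 158  11  12  22] [0.6146 0.3718 0.0138] [0.613  0.3729] [0.0085 0.0414] 44.132450103759766 0.017926310334370088
top [395 178   8   7  41] [0.5559 0.1404 0.0381] [0.556  0.1399] [0.0163 0.0154] 87.55657958984375 0.0493395162135184
top [366 182  63  46 664] [0.4893 0.1451 0.028 ] [0.4901 0.1435] [0.0266 0.2014] 32.33559799194336 0.03674856163652418
top [280 213  33  33 598] [0.4266 0.4339 0.0245] [0.4272 0.4342] [0.0912 0.0906] 88.45999908447266 0.03249899235903375
scene [263 201  39  27 720] [0.4257 0.4267 0.0219] [0.4281 0.4315] [0.0919 0.0911] 56.4475212097168 0.026221593041879987
scene [ 320  205  145   75 2061] [0.5963 0.2184 0.0254] [0.5773 0.2232] [0.0886 0.2995] 25.11873435974121 0.03325069599106112
bay ext [[ 0.57453228 -0.19615619]
 [ 0.66017142  0.10092821]]
scene [430 210  19  22 320] [0.6988 0.1959 0.0349] [0.7041 0.2002] [0.0368 0.0385] 85.84455871582031 0.047787524211356125
scene [ 332  255  105   46 1604] [0.4905 0.136  0.0247] [0.4915 0.1424] [0.0298 0.1998] 32.38237762451172 0.0304878626156323
scene [405 254  11  17 141] [0.5558 0.1347 0.032 ] [0.5571 0.1358] [0.0137 0.0173] 44.29850769042969 0.04599084302615031
```

```bash
python3 -c "
import cv2,numpy as np
a=cv2.imread('pics/o2_top.png');b=cv2.imread('pics/o2_scene.png');cv2.imwrite('pics/o3.png',cv2.resize(np.hstack([a,b]),None,fx=.7,fy=.7))"
```

```text
(no output)
```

View pics/o2_top.png

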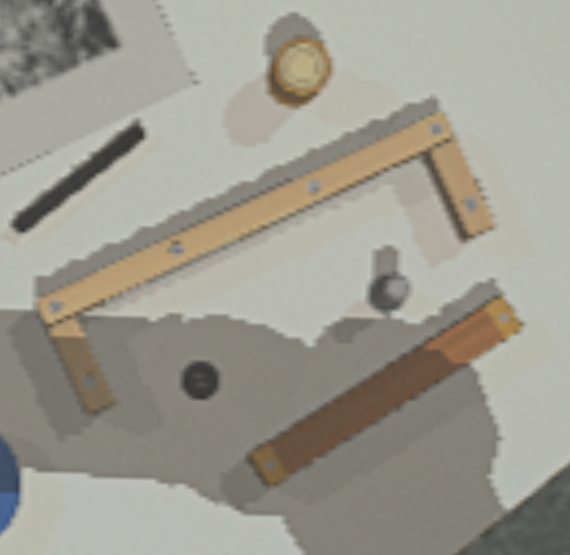

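View pics/o2_scene.png

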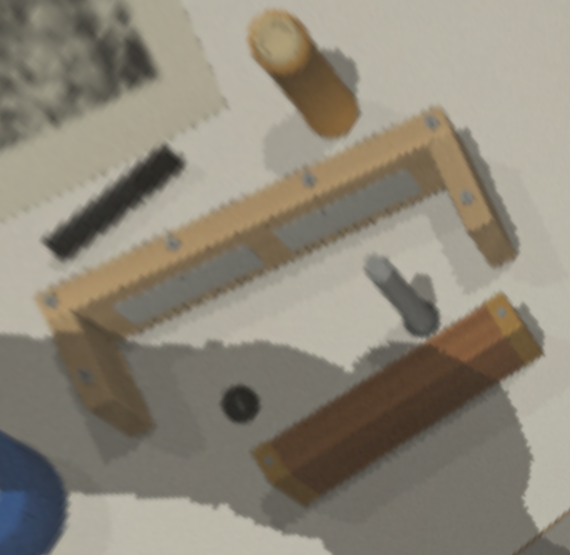

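Top ortho view: bearer brass ends at (268,467) and (505,315), post at (388,292), cover disc at (200,380), back fence running (55,305) to (435,125). The post is at bay y = -70. I'll check the surroundings' height and the arm's path.

```bash
cat >> h.py <<'E'
TH=np.radians(25.0)
BO=np.array([.5969,.2335]);BX=np.array([np.cos(TH),np.sin(TH)]);BY=np.array([-np.sin(TH),np.cos(TH)])
def tobay(p): d=np.asarray(p)[:2]-BO; return np.array([d@BX,d@BY])*1000
def toworld(b): return BO+np.asarray(b)[0]/1000*BX+np.asarray(b)[1]/1000*BY
from scipy.spatial.transform import Rotation as Rt
def tool():
    s=ctrl.state();return np.array(s['ee_pos']),Rt.from_quat(s['tool_rot']).as_matrix(),s
def yawx(R): return np.degrees(np.arctan2(R[1,0],R[0,0]))
def goto(pos):  # shift in tool axes to reach world pos
    p,R,s=tool();return R.T@(np.asarray(pos)-p)
E
python3 - <<'E'
from h import *
for n in('top','scene'):
    K=cloud(ctrl.capture(n))
    for x in np.arange(.2,.85,.05):
        row=[]
        for y in np.arange(-.3,.1,.05):
            m=(abs(K[...,0]-x-.025)<.025)&(abs(K[...,1]-y-.025)<.025)
            row.append(f"{np.nanmax(K[...,2][m])*1000:5.0f}" if m.any() else '   --')
        print(n,round(x,2),*row)
p,R,s=tool();print(R.round(3),yawx(R))
b=np.array([.4905,.143]);print(tobay(b),tobay([.5565,.1385]))
for t in([.54,.03,.2],[.5597,.0335,.1]): print(goto(t).round(4))
E
```

```text
top 0.2    22  -865  -860  -865  -867  -862  -862  -865
top 0.25    37  -867  -862  -864  -863  -863  -870    --
top 0.3    40    23  -869  -865  -866  -875    --    --
top 0.35    38    38  -865  -866    --    --    --     4
top 0.4    43    40    35    --    --    --     6     7
top 0.45    40    41    37    --    -1     8     7     9
top 0.5    40    40    40    15     8     9     8    35
top 0.55    38    39    38    36     7     8     7    33
top 0.6    38    39    38    40     7     6     8    36
top 0.65    38    40    40    39     6     7     8    31
top 0.7    39    39    38    39    21     7     7     7
top 0.75    40    39    38    40    35     4     7     7
top 0.8    39    40    38    38    38    --     4     6
scene 0.2    --    --    --    --    --    --    --    --
scene 0.25    --    --    --    --    --    --    --    --
scene 0.3    --    --    --    --    --    --    --    --
scene 0.35    --    --    --    --    --    --    --     1
scene 0.4    --    --    --    --    --    --     2     2
scene 0.45    --    --    --    --    -1     2     3     2
scene 0.5    --    --    34     7     3     3     2    30
scene 0.55    --    34    35    33     3     2     2    31
scene 0.6    --    35    35    34     2     3     2    33
scene 0.65    --    34    36    36     3     2     2    30
scene 0.7    --    34    35    35    -0     2     3     2
scene 0.75    --    --    34    34    32     1     2     2
scene 0.8    --    --    34    34    34    --     2     2
[[-0.96   0.279  0.   ]
 [ 0.279  0.96   0.   ]
 [ 0.     0.    -1.   ]] 163.79930915969874
[-134.67810123  -37.05427168] [-76.76356946 -69.02546199]
[-0.5102 -0.4456  0.0415]
[-0.5281 -0.4367  0.1415]
```

Emit:
{"fn": "carry_out", "kwargs": {
  "increments": [
    [[0,0,4,-0.04,-0.034,0,1],[0,0,8,-0.08,-0.068,0,1],[0,0,12,-0.125,-0.102,0,1],[0,0,17,-0.17,-0.137,0,1],[0,0,21,-0.215,-0.172,0,1],[0,0,25,-0.26,-0.207,0,1],[0,0,29,-0.305,-0.242,0,1],[0,0,33,-0.35,-0.277,0,1],[0,0,37,-0.395,-0.312,0,1],[0,0,41.5,-0.44,-0.347,0,1]]
  ]
}}

```text
time: 2.25
ee_pos: [0.501, 0.1427, 0.2419]
tool_rot: [0.483, 0.875, 0.0, 0.0]
ft_force: [-0.2, 0.4, 0.2]
finger_gap: 0.0016
```

```bash
python3 - <<'E'
from h import *
p,R,s=tool();print(s['time'],p,yawx(R),s['finger_gap'],s['joint_positions'])
print(goto([.5597,.0335,.09]).round(4),goto([.5597,.0335,.029]).round(4))
E
```

```text
2.25 [0.50098474 0.14266665 0.2419099 ] 122.17177373322049 0.0015919568106405155 [-0.74353614  0.09432648  0.4062907   1.75469536 -0.03906474  1.29945956
  0.23308251]
[-0.1237 -0.0086  0.1519] [-0.1237 -0.0086  0.2129]
```

Emit:
{"fn": "carry_out", "kwargs": {
  "increments": [
    [[0,0,0,-0.05,-0.004,0.03,1],[0,0,0,-0.1,-0.0085,0.07,1],[0,0,0,-0.124,-0.0085,0.12,1],[0,0,0,-0.124,-0.0085,0.16,1],[0,0,0,-0.124,-0.0085,0.195,1],[0,0,0,-0.124,-0.0085,0.213,1],[0,0,0,-0.124,-0.0085,0.213,1]]
  ]
}}

```text
time: 3.12
ee_pos: [0.5587, 0.0349, 0.028]
tool_rot: [0.482, 0.876, -0.001, -0.001]
ft_force: [0.2, 0.6, 0.9]
finger_gap: 0.0004
```

```bash
cat >> h.py <<'E'
def look(tag):
    p,R,s=tool()
    print('t',s['time'],'tcp',p.round(4),'bay',tobay(p).round(1),'yawx',round(yawx(R),1),'F',np.round(s['ft_force'],1))
    ims=[]
    for n in('top','scene'):
        q=ctrl.capture(n);K=cloud(q)
        hsv=cv2.cvtColor(q['pixels'],cv2.COLOR_BGR2HSV)
        ims.append(ortho(q,.30,.72,.0,.42,0.028,900))
        b=np.stack([(K[...,0]-BO[0])*BX[0]+(K[...,1]-BO[1])*BX[1],(K[...,0]-BO[0])*BY[0]+(K[...,1]-BO[1])*BY[1]],-1)*1000
        z=K[...,2]
        m=(z>.017)&(z<.036)&(b[...,0]>-260)&(b[...,0]<-2)&(b[...,1]>-220)&(b[...,1]<205)&(hsv[...,1]>90)&(hsv[...,0]<25)
        # drop cheeks
        m&=~((b[...,0]>-72)&(abs(b[...,1])>124))
        k,l,st,ce=cv2.connectedComponentsWithStats(m.astype(np.uint8))
        out=[(st[i,4],i) for i in range(1,k) if st[i,4]>60]
        for a,i in sorted(out)[::-1][:3]:
            r=cv2.minAreaRect(b[l==i].astype(np.float32));w,h=r[1];an=r[2]
            if w>h: an-=90
            print(n,'bay c',np.round(r[0],1),'size',np.round(r[1],1),'a',round(an,1))
    cv2.imwrite(f'pics/{tag}.png',np.hstack(ims))
E
python3 -c "
from h import *
look('l1')"
```

```text
t 3.125 tcp [0.5587 0.0349 0.028 ] bay [-118.6 -163.9] yawx 122.3 F [0.2 0.6 0.9]
top bay c [-135.7  -36. ] size [ 25.2 198.6] a 7.4
scene bay c [-135.5  -31.3] size [ 27.5 182.4] a 7.7
```

View pics/l1.png

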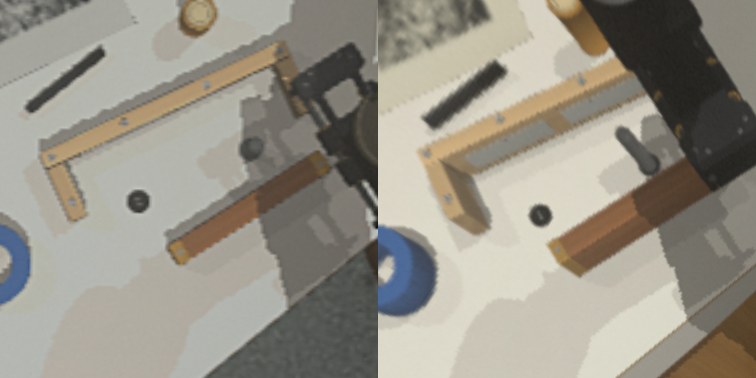

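Emit:
{"fn": "carry_out", "kwargs": {
  "increments": [
    [[0,0,0,0.01,0,0,1],[0,0,0,0.017,0,0,1],[0,0,0,0.023,0,0,1],[0,0,0,0.03,0,0,1],[0,0,0,0.037,0,0,1],[0,0,0,0.044,0,0,1],[0,0,0,0.051,0,0,1],[0,0,0,0.058,0,0,1],[0,0,0,0.065,0,0,1],[0,0,0,0.065,0,0,1]]
  ]
}}

```text
time: 4.47
ee_pos: [0.5238, 0.0907, 0.0283]
tool_rot: [0.482, 0.876, 0.0, -0.0]
ft_force: [-0.1, 0.2, -0.2]
finger_gap: 0.0001
```

```bash
python3 -c "
from h import *
look('l2')"
```

```text
t 4.475 tcp [0.5238 0.0907 0.0283] bay [-126.6  -98.5] yawx 122.4 F [-0.1  0.2 -0.2]
top bay c [-143.1   16.4] size [ 25.1 190.7] a 7.3
scene bay c [-144.    32.8] size [ 27.4 155.1] a 7.6
```

View pics/l2.png

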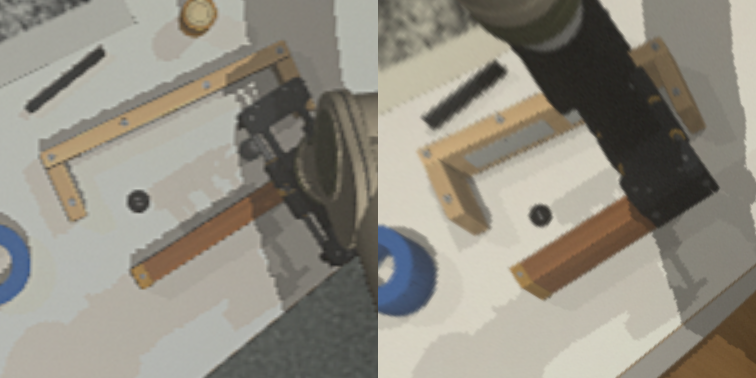

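Emit:
{"fn": "carry_out", "kwargs": {
  "increments": [
    [[0,0,0,0.006,0,0,1],[0,0,0,0.012,0,0,1],[0,0,0,0.018,0,0,1],[0,0,0,0.024,0,0,1],[0,0,0,0.03,0,0,1],[0,0,0,0.036,0,0,1],[0,0,0,0.042,0,0,1],[0,0,0,0.048,0,0,1],[0,0,0,0.04,0,0,1],[0,0,0,0.02,0,0,1]]
  ]
}}

```text
time: 5.82
ee_pos: [0.5139, 0.1069, 0.0286]
tool_rot: [0.482, 0.876, 0.0, -0.0]
ft_force: [0.3, -0.0, -0.0]
finger_gap: 0.0006
```

```bash
python3 -c "
from h import *
look('l3')
p,R,s=tool()
for b in([-165,-85],[-165,-28],[-172,-28]): print(goto([*toworld(b),.028]).round(4))"
```

```text
t 5.825 tcp [0.5139 0.1069 0.0286] bay [-128.7  -79.7] yawx 122.4 F [ 0.3 -0.  -0. ]
top bay c [-148.3   59.8] size [ 25.6 197.7] a 7.2
scene bay c [-148.    63.3] size [ 27.6 185. ] a 7.2
[ 0.002  -0.0361  0.0007]
[ 0.0585 -0.0291  0.0007]
[ 0.0594 -0.036   0.0007]
```

View pics/l3.png

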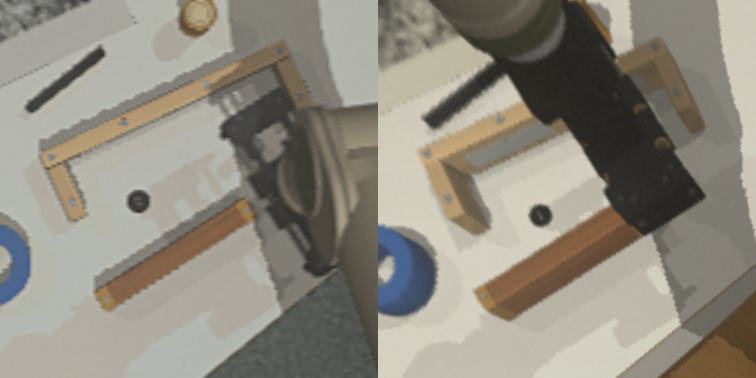

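Emit:
{"fn": "carry_out", "kwargs": {
  "increments": [
    [[0,0,0,0,-0.02,0,1],[0,0,0,0,-0.044,0,1],[0,0,0,0.028,-0.044,0,1],[0,0,0,0.057,-0.044,0,1],[0,0,0,0.057,-0.035,0,1],[0,0,0,0.057,-0.026,0,1],[0,0,0,0.057,-0.018,0,1],[0,0,0,0.057,-0.01,0,1],[0,0,0,0.057,-0.002,0,1],[0,0,0,0.057,0.005,0,1]]
  ]
}}

```text
time: 7.18
ee_pos: [0.488, 0.1577, 0.0284]
tool_rot: [0.483, 0.876, -0.0, -0.0]
ft_force: [-0.4, -0.5, 0.6]
finger_gap: 0.0006
```

```bash
python3 -c "
from h import *
look('l4')"
```

```text
t 7.175 tcp [0.488  0.1577 0.0284] bay [-130.7  -22.7] yawx 122.3 F [-0.4 -0.5  0.6]
top bay c [-142.5   82.5] size [ 24.4 157.1] a 18.3
scene bay c [-149.  103.] size [ 27.5 112.5] a 19.4
```

View pics/l4.png

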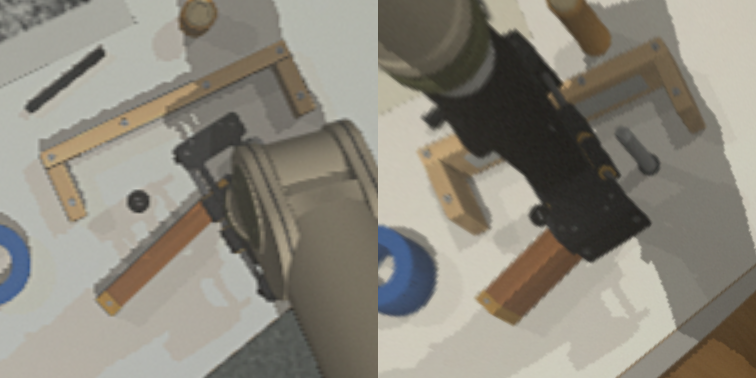

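Emit:
{"fn": "carry_out", "kwargs": {
  "increments": [
    [[0,0,0,0.003,0.007,0,1],[0,0,0,0.006,0.014,0,1],[0,0,0,0.009,0.021,0,1],[0,0,0,0.013,0.028,0,1],[0,0,0,0.017,0.035,0,1],[0,0,0,0.02,0.041,0,1],[0,0,0,0.02,0.03,0,1],[0,0,0,0.02,0.0,0,1],[0,0,0,0.02,-0.03,0,1],[0,0,0,0.02,-0.06,0,1]]
  ]
}}

```text
time: 8.52
ee_pos: [0.4245, 0.1413, 0.0284]
tool_rot: [0.483, 0.876, -0.0, -0.0]
ft_force: [-0.0, 0.2, 0.4]
finger_gap: 0.0002
```

```bash
python3 -c "
from h import *
look('l5')"
```

```text
t 8.525 tcp [0.4245 0.1413 0.0284] bay [-195.2  -10.7] yawx 122.3 F [-0.   0.2  0.4]
top bay c [-118.9   80. ] size [ 25.3 198.7] a 37.6
scene bay c [-149.2  117.7] size [27.8 99.6] a 38.8
```

View pics/l5.png

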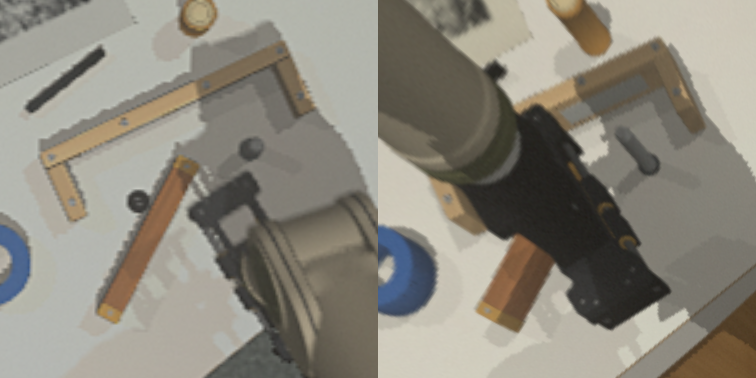

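```bash
python3 -c "
from h import *
a=np.radians(37.6);n=np.array([np.cos(a),np.sin(a)]);u=np.array([-n[1],n[0]]);C=np.array([-119,80])
for k in(44,6): print(goto([*toworld(C+k*n+2*u),.028]).round(4))"
```

```text
[ 0.1044  0.1258 -0.0002]
[ 0.0852  0.093  -0.0001]
```

Emit:
{"fn": "carry_out", "kwargs": {
  "increments": [
    [[0,0,0,0,0,-0.05,1],[0,0,-10,0.035,0.042,-0.05,1],[0,0,-20,0.07,0.084,-0.05,1],[0,0,-30,0.104,0.126,-0.05,1],[0,0,-30,0.104,0.126,-0.025,1],[0,0,-30,0.104,0.126,0,1],[0,0,-30,0.1,0.119,0,1],[0,0,-30,0.096,0.112,0,1],[0,0,-30,0.092,0.105,0,1],[0,0,-30,0.088,0.098,0,1]]
  ]
}}

```text
time: 9.88
ee_pos: [0.4623, 0.2693, 0.0297]
tool_rot: [0.239, 0.971, 0.001, 0.001]
ft_force: [1.4, 0.9, 2.0]
finger_gap: 0.0006
```

```bash
python3 -c "
from h import *
look('l6')"
```

```text
t 9.875 tcp [0.4623 0.2693 0.0297] bay [-106.8   89.3] yawx 152.3 F [1.4 0.9 2. ]
top bay c [-170.   135.3] size [25.1 49.1] a 35.6
scene bay c [-126.3   73.5] size [ 28.6 197.6] a 37.6
```

View pics/l6.png

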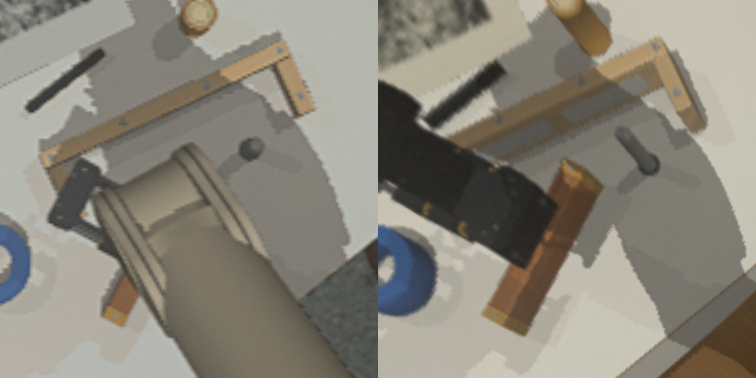

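Emit:
{"fn": "carry_out", "kwargs": {
  "increments": [
    [[0,0,0,0,-0.007,0,1],[0,0,0,0,-0.013,0,1],[0,0,0,0,-0.018,0,1],[0,0,0,0,0.0,0,1],[0,0,0,0,0.01,0,1],[0,0,0,0.02,0.01,-0.05,1],[0,0,0,0.06,0.0,-0.05,1],[0,0,0,0.1,-0.015,-0.05,1],[0,0,0,0.13,-0.03,-0.05,1],[0,0,0,0.13,-0.03,-0.05,1]]
  ]
}}

```text
time: 11.22
ee_pos: [0.3307, 0.303, 0.0783]
tool_rot: [0.238, 0.971, -0.0, -0.001]
ft_force: [1.5, 0.0, 0.6]
finger_gap: 0.0002
```

```bash
python3 -c "
from h import *
look('l7')"
```

```text
t 11.225 tcp [0.3307 0.303  0.0783] bay [-211.9  175.5] yawx 152.5 F [1.5 0.  0.6]
top bay c [-133.2   54.3] size [ 25.4 172.1] a 37.3
scene bay c [-139.5   63.6] size [ 30.  197.5] a 37.6
```

View pics/l7.png

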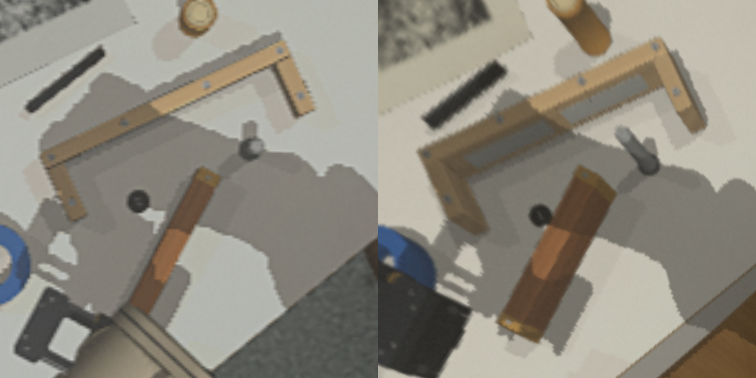

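Emit:
{"fn": "carry_out", "kwargs": {
  "increments": [
    [[0,0,0,0,-0.0105,0,1],[0,0,0,0,-0.0105,0.025,1],[0,0,0,0,-0.0105,0.05,1],[0,0,0,-0.012,-0.0105,0.05,1],[0,0,0,-0.022,-0.0105,0.05,1],[0,0,0,-0.031,-0.0105,0.05,1],[0,0,0,-0.04,-0.0105,0.05,1],[0,0,0,-0.049,-0.0105,0.05,1],[0,0,0,-0.057,-0.0105,0.05,1],[0,0,0,-0.065,-0.0105,0.05,1]]
  ]
}}

```text
time: 12.58
ee_pos: [0.386, 0.2633, 0.0286]
tool_rot: [0.239, 0.971, 0.0, -0.0]
ft_force: [-1.3, 1.7, 0.7]
finger_gap: 0.0005
```

```bash
python3 -c "
from h import *
look('l8')"
```

```text
t 12.575 tcp [0.386  0.2633 0.0286] bay [-178.6  116.2] yawx 152.3 F [-1.3  1.7  0.7]
top bay c [-103.2   15.8] size [ 25.2 165.9] a 37.3
scene bay c [-100.8   12. ] size [ 27.7 164.2] a 37.7
```

View pics/l8.png

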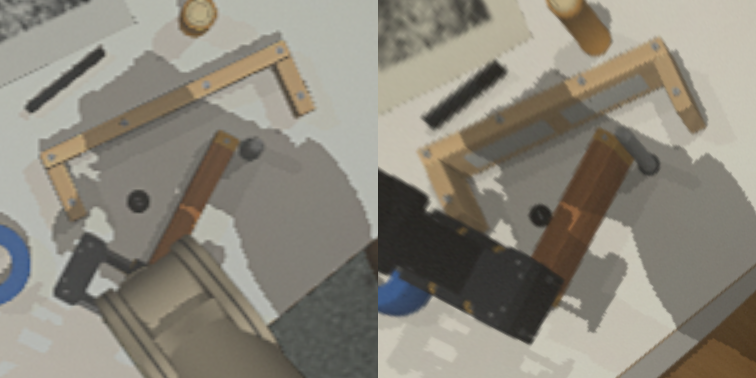

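Emit:
{"fn": "carry_out", "kwargs": {
  "increments": [
    [[0,0,0,-0.007,0,0,1],[0,0,0,-0.014,0,0,1],[0,0,0,-0.021,0,0,1],[0,0,0,-0.028,0,0,1],[0,0,0,-0.034,0,0,1],[0,0,0,-0.04,0,0,1],[0,0,0,-0.046,0,0,1],[0,0,0,-0.052,0,0,1],[0,0,0,-0.055,0,0,1],[0,0,0,-0.055,0,0,1]]
  ]
}}

```text
time: 13.92
ee_pos: [0.4346, 0.2378, 0.0286]
tool_rot: [0.24, 0.971, 0.0, 0.0]
ft_force: [0.6, 0.4, 0.1]
finger_gap: 0.0007
```

```bash
python3 -c "
from h import *
look('l9')"
```

```text
t 13.925 tcp [0.4346 0.2378 0.0286] bay [-145.3   72.5] yawx 152.3 F [0.6 0.4 0.1]
top bay c [-63.9 -35.4] size [ 25.6 149.9] a 37.1
scene bay c [-65.2 -33.3] size [ 29.3 158.2] a 37.0
```

View pics/l9.png

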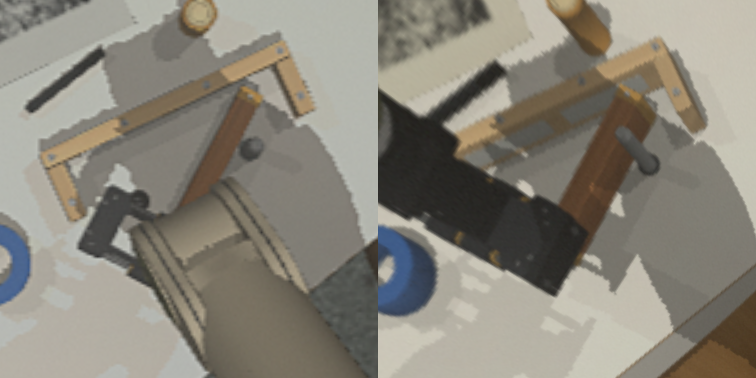

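Emit:
{"fn": "carry_out", "kwargs": {
  "increments": [
    [[0,0,0,0.013,0,0,1],[0,0,0,0.013,-0.038,0,1],[0,0,0,-0.008,-0.038,0,1],[0,0,0,-0.028,-0.038,0,1],[0,0,0,-0.028,-0.03,0,1],[0,0,0,-0.028,-0.023,0,1],[0,0,3,-0.028,-0.016,0,1],[0,0,6,-0.028,-0.009,0,1],[0,0,9,-0.027,-0.002,0,1],[0,0,12,-0.027,0.004,0,1]]
  ]
}}

```text
time: 15.28
ee_pos: [0.459, 0.2304, 0.0284]
tool_rot: [0.34, 0.941, -0.0, -0.0]
ft_force: [0.0, -0.5, 0.8]
finger_gap: 0.0009
```

```bash
python3 -c "
from h import *
look('l10')"
```

```text
t 15.275 tcp [0.459  0.2304 0.0284] bay [-126.3   55.5] yawx 140.3 F [ 0.  -0.5  0.8]
top bay c [-55.1 -42.4] size [ 23.8 131.1] a 25.8
scene bay c [-57.6 -35.7] size [ 29. 146.] a 26.2
```

View pics/l10.png

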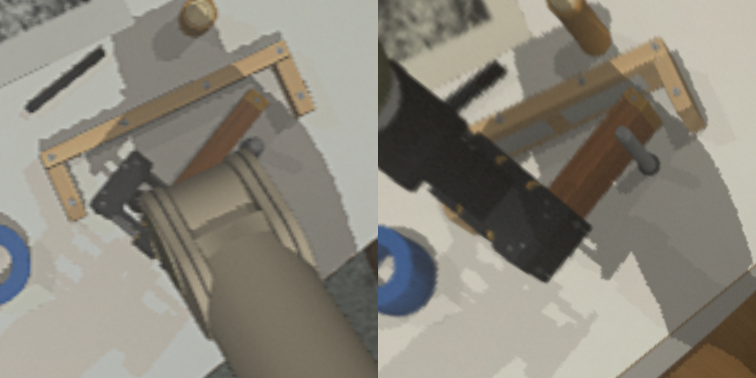

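Emit:
{"fn": "carry_out", "kwargs": {
  "increments": [
    [[0,0,2,0,0.005,0,1],[0,0,4,0,0.01,0,1],[0,0,6,0,0.015,0,1],[0,0,8,0,0.02,0,1],[0,0,10,0,0.024,0,1],[0,0,12,0,0.028,0,1],[0,0,14,0.001,0.032,0,1],[0,0,16,0.001,0.036,0,1],[0,0,18,0.001,0.039,0,1],[0,0,18,0.001,0.039,0,1]]
  ]
}}

```text
time: 16.62
ee_pos: [0.4843, 0.2598, 0.0286]
tool_rot: [0.483, 0.876, 0.0, 0.0]
ft_force: [-0.1, 0.2, 0.4]
finger_gap: 0.0006
```

```bash
python3 -c "
from h import *
look('l11')"
```

```text
t 16.625 tcp [0.4843 0.2598 0.0286] bay [-90.9  71.5] yawx 122.3 F [-0.1  0.2  0.4]
top bay c [-44.3 -76.9] size [24.8 59.1] a 8.2
scene bay c [-53.1 -20.5] size [ 30.4 176.1] a 9.9
```

View pics/l11.png

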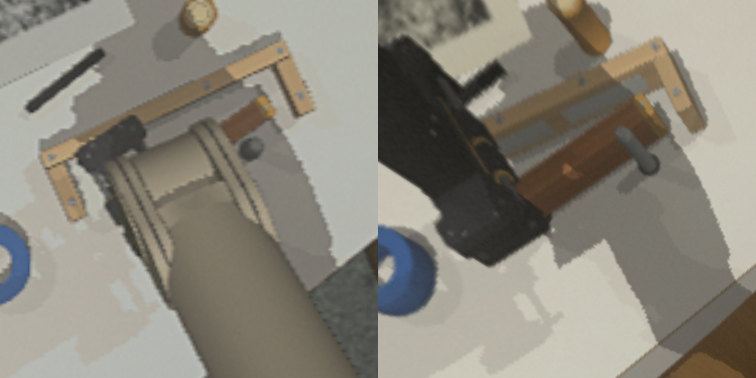

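```bash
python3 -c "
from h import *
p,R,s=tool();print(s['joint_positions'].round(2))
print(goto([*toworld([-115,15]),.028]).round(4), 205-yawx(R))"
```

```text
[-0.93  0.41  0.42  1.89 -0.21  0.88  0.16]
[-0.0528 -0.0308  0.0005] 82.68684394431901
```

Emit:
{"fn": "carry_out", "kwargs": {
  "increments": [
    [[0,0,0,0,-0.02,0,1],[0,0,0,0,-0.031,-0.05,1],[0,0,-10,-0.02,-0.031,-0.05,0],[0,0,-20,-0.053,-0.031,-0.05,0],[0,0,-30,-0.053,-0.031,-0.05,0],[0,0,-40,-0.053,-0.031,-0.05,0],[0,0,-50,-0.053,-0.031,-0.05,0],[0,0,-60,-0.053,-0.031,-0.05,0],[0,0,-70,-0.053,-0.031,-0.05,0],[0,0,-80,-0.053,-0.031,-0.05,0]]
  ]
}}

```text
time: 17.98
ee_pos: [0.4862, 0.1981, 0.0786]
tool_rot: [-0.196, 0.981, 0.0, 0.0]
ft_force: [-0.5, 0.1, 0.3]
finger_gap: 0.0725
```

```bash
python3 -c "
from h import *
look('l12')
p,R,s=tool();print(s['joint_positions'].round(2),s['finger_gap'])
print(goto([*toworld([-115,15]),.028]).round(4), 205-yawx(R)%360)"
```

```text
t 17.975 tcp [0.4862 0.1981 0.0786] bay [-115.3   14.6] yawx -157.4 F [-0.5  0.1  0.3]
top bay c [-55.6  -7. ] size [ 24.8 198.8] a 8.9
scene bay c [-47.1 -61. ] size [28.4 94.4] a 10.4
scene bay c [-63.7  38.9] size [26.2 77.2] a 9.3
[-0.71  0.27  0.27  1.92 -0.09  0.96  1.56] 0.08033106358168261
[-0.0002  0.0004  0.0506] 2.5759411857575856
```

View pics/l12.png

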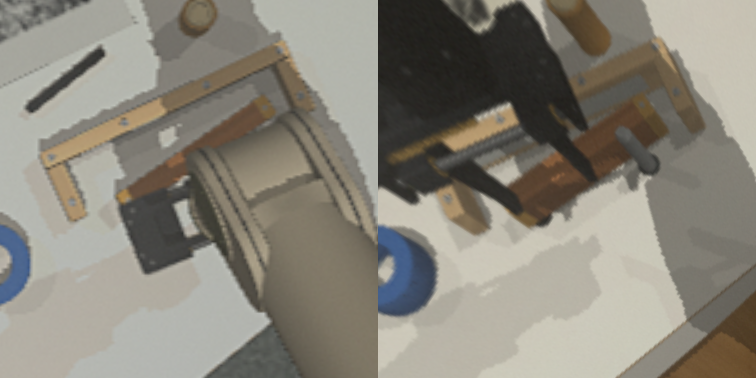

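Emit:
{"fn": "carry_out", "kwargs": {
  "increments": [
    [[0,0,-2.6,0,0,0.025,0],[0,0,-2.6,0,0,0.05,0],[0,0,-2.6,-0.01,0,0.05,0],[0,0,-2.6,-0.018,0,0.05,0],[0,0,-2.6,-0.024,0,0.05,0],[0,0,-2.6,-0.03,0,0.05,0],[0,0,-2.6,-0.036,0,0.05,0],[0,0,-2.6,-0.042,0,0.05,0],[0,0,-2.6,-0.048,0,0.05,0],[0,0,-2.6,-0.054,0,0.05,0]]
  ]
}}

```text
time: 19.32
ee_pos: [0.5365, 0.2187, 0.0285]
tool_rot: [-0.215, 0.977, -0.0, -0.0]
ft_force: [-1.5, -0.2, 1.0]
finger_gap: 0.087
```

```bash
python3 -c "
from h import *
look('l13')"
```

```text
t 19.325 tcp [0.5365 0.2187 0.0285] bay [-61.   12.1] yawx -155.1 F [-1.5 -0.2  1. ]
scene bay c [-36.6  20.4] size [28.5 89.9] a 0.7
scene bay c [-36.7 -75.7] size [28.7 73.5] a 1.3
```

View pics/l13.png

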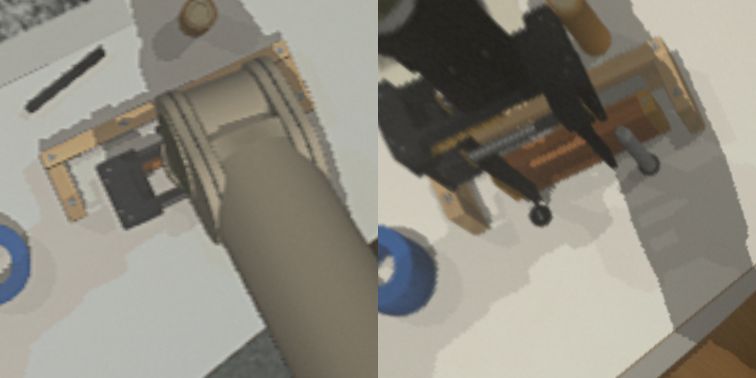

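Emit:
{"fn": "carry_out", "kwargs": {
  "increments": [
    [[0,0,0,-0.004,0,0,0],[0,0,0,-0.008,0,0,0],[0,0,0,-0.011,0,0,0],[0,0,0,-0.014,0,0,0],[0,0,0,-0.016,0,0,0],[0,0,0,-0.018,0,0,0],[0,0,0,-0.02,0,0,0],[0,0,0,-0.021,0,0,0],[0,0,0,-0.021,0,0,0]]
  ]
}}

```text
time: 20.55
ee_pos: [0.5554, 0.2276, 0.0286]
tool_rot: [-0.216, 0.976, 0.0, 0.0]
ft_force: [-0.1, -0.6, 0.3]
finger_gap: 0.0871
```

```bash
python3 -c "
from h import *
look('l14')"
```

```text
t 20.55 tcp [0.5554 0.2276 0.0286] bay [-40.1  12.2] yawx -155.1 F [-0.1 -0.6  0.3]
scene bay c [-16.2  19.2] size [27.7 89.1] a 0.6
scene bay c [-16.6 -75.6] size [73.3 28.5] a -0.7
```

Emit:
{"fn": "carry_out", "kwargs": {
  "increments": [
    [[0,0,0,-0.001,0,0,0],[0,0,0,-0.002,0,0,0],[0,0,0,-0.002,0,0,0]]
  ]
}}

```text
time: 21.02
ee_pos: [0.5572, 0.2284, 0.0285]
tool_rot: [-0.216, 0.976, 0.0, 0.0]
ft_force: [-1.2, 0.8, 0.6]
finger_gap: 0.0871
```

```bash
python3 -c "
from h import *
look('l15')"
```

```text
t 21.025 tcp [0.5572 0.2284 0.0285] bay [-38.2  12.2] yawx -155.1 F [-1.2  0.8  0.6]
scene bay c [-15.5 -75.6] size [26.4 73.5] a 0.3
scene bay c [-15.4  20.1] size [91.2 26. ] a -0.2
```

Near flush and no contact force yet. I'll retract straight back, rise, and move clear for an unobstructed check.

Emit:
{"fn": "carry_out", "kwargs": {
  "increments": [
    [[0,0,0,0.015,0,0,0],[0,0,0,0.04,0,0,0],[0,0,0,0.06,0,-0.03,0],[0,0,0,0.06,0,-0.08,0],[0,0,0,0.06,0,-0.13,0],[0,0,0,0.06,-0.05,-0.17,0],[0,0,0,0.06,-0.1,-0.2,0],[0,0,0,0.06,-0.15,-0.2,0],[0,0,0,0.06,-0.2,-0.2,0],[0,0,0,0.06,-0.24,-0.2,0]]
  ]
}}

```text
time: 22.38
ee_pos: [0.6045, -0.0167, 0.2288]
tool_rot: [-0.215, 0.977, -0.0, 0.001]
ft_force: [0.1, 0.5, 1.1]
finger_gap: 0.0873
```

```bash
python3 -c "
from h import *
look('l16')"
```

```text
t 22.375 tcp [ 0.6045 -0.0167  0.2288] bay [ -98.9 -230. ] yawx -155.2 F [0.1 0.5 1.1]
top bay c [-15.8 -11.5] size [200.5  25.2] a -0.3
scene bay c [-15.6 -12.2] size [200.2  26.9] a -0.1
```

View pics/l16.png

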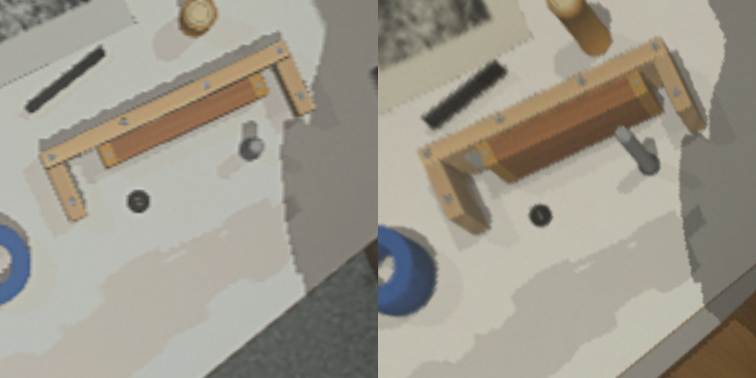

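Both views show the bearer along the back fence, brass ends at (107,155) and (260,85) in the left panel. The jar, tape and marker sit where they were in the earlier pictures. Handing in.

```bash
python3 -c "
from h import *
print(ctrl.finish_job())"
```

```text
the job is handed in; nothing more can be done
None
```

The bearer is in its bay along the back fence, and I handed the job in at about 22 s of the 72 s allowed; no verdict was reported.

**How it was done:** Using only the fingertips, I pushed the bearer along its axis clear of the post and slanted it about 37°. I slid its -y end in behind the post, swung the other end in, and pushed it back with both fingers open against the front face. It was never gripped.

**Last checks, with the arm clear:**

| Measurement | Top camera | Scene camera | Limit |
|---|---|---|---|
| Centre x in the bay frame | -15.8 mm | -15.6 mm | -21 to 0 mm |
| Centre y in the bay frame | -11.5 mm | -12.2 mm | -35 to +35 mm |
| Angle to the fence | -0.3° | -0.1° | 3.4° (0.06 rad) |

- **Gap:** These figures leave about 2–3 mm to the fence. Calibration is good to about 2 mm, so I can't say for certain that it touches. I stopped pushing there with no contact force building up.
- **Forces:** At the end of each move the wrist force read under 3 N.
- **Loose items:** The jar, tape roll and marker look unmoved in the last picture; I checked this by eye and did not measure it.

Some readings taken mid-task were wrong because the arm hid part of the bearer, but the two cameras agreed to within 1 mm at the end.

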